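# Clamp the sharpening stone with the ratchet knob

## Robot

A 6-joint arm with a two-finger parallel gripper is mounted at the origin on a cart in front of the work surface, level with it; the furniture and walls round the work are solid. World frame = base frame: x ahead of the robot, y to its left, z up, the work surface at z = 0. Lengths are in m, angles in rad, forces in N, time in s.
With the tool pointing down it reaches from about 0.35 to 0.975 m from the base axis. Payload 4.9 kg.
Tool frame: the origin (TCP) lies between the finger pads; the fingertips stand arm.tcp_to_tips ahead of it and the grasp point (between the pads) lies 2 mm behind it (arm.tcp_to_tips is the distance from the TCP to the fingertips, in m); x points along the fingers, z is the direction in which the jaws open and shut, and the axes are right-handed (so a half turn about x gives the same grasp; the last joint's range is limited). The gripper opens to 85 mm and grips with 20 to 120 N. Pads are 22 mm wide; open, the fingers measure 114 mm over their backs; the gripper's body (76 mm by 85 mm) begins 54 mm behind the grasp point. The pads swing forward as they close: fully open they stand 13 mm farther back than shut.
Start: joints at [-1.315, 0.053, 1.613, -0, 1.476, -0.119], TCP at [0.229, -0.582, 0.248] pointing down, gripper open.
Joint ranges: [-3.01, 3.01], [-1.01, 2.22], [0.06, 2.58], [-1.02, 4.17], [0.09, 2.62], [-3.14, 3.14]. Speed limits (rad/s): [2.57, 2.57, 3.14, 3.14, 3.14, 3.14].

## Interface

Orientations are given as a unit quaternion [w, x, y, z].
In Python, from bench import arm gives the robot as it stands.
- The arm moves only by the tool drive_tool, never from a script. Its argument "increments" is one flat list of numbers, 7 for each row, row after row: the shift along the world's x, y, z normalised to -1 to 1, where 1 is 0.2 m, then the turn, a rotation vector about the world's x, y, z normalised to -1 to 1, where 1 is 0.5 rad, then the opening, from -1 (shut) to 1 (fully open). A call has 1 to 10 rows; each row is the pose to reach, as a shift and turn from the pose commanded when the call began; what a row does not reach only later rows make up. A row lasts 1/10 s, in which the tool goes at most 50 mm and 8.59 degrees, less where a joint would pass 70% of its speed; a pose out of reach is approached as far as the arm can. A call with a number of a shift or a turn outside -1 to 1 is refused whole. A call with a gripper value outside its range is refused whole. The fingers move at their own pace and stop on an object; "newtons" is the grip in N (left out, the last holds). Time passes only in rows, so rows that repeat a pose let the fingers close. It gives the time, the measured TCP pose, the force and the opening at its end, in the units of the state.
- arm.sense(): the state, without advancing time (a new reading comes with each control period).
- arm.capture(name): name is "side" or "top"; returns a dict with "color" (420x560x3 uint8, blue, green, red), "z_map" (420x560 float32, m along the optical axis (not along the pixel's ray), 0 where there is no reading), "fovy" (degrees; the focal length in pixels is half the picture's height over the tangent of half this angle, whatever the lens; pixels are square), "cx", "cy" (the principal point, pixels), "R" (3x3) and "t" (3): a world point X has camera coordinates R X + t. Camera axes: x right, y down, z forward; pixel columns grow to the right and rows downward; lengths in m; the calibration is good to about 2 mm. A picture is of the moment at which its call begins.
- arm.job_done(): hands the job in, once; it reports no verdict.
The state is a dict: "time_s": time; "joints": joint angles; "joint_velocities": joint speeds; "joint_efforts": joint torques, N m; "ee_pos": TCP position; "eef_rot": TCP orientation; "ft_force": force on the tool from outside, world axes, zero at the start; "torque": the same for the moment, N m; "grip_width": finger opening in m.
Only numpy, scipy, OpenCV 4.12 (cv2) and the standard library are available. Lean on these libraries where they do the work, as an engineer would, in place of code of your own. Each camera call takes 0.05 s, during which the arm holds its last target.

## Task

Get the sharpening stone ready for use: lay it lengthwise on the bed of the stone holder and slide its end in between the guides, under the clamp foot, until it gently meets the end stop. Then turn the red ratchet knob clockwise until the ratchet slips, so that the stone is clamped tight; let it slip by a sixteenth of a turn or more, but stop before a fifth of a turn, because hammering on chips the stone. Let go, and leave the tumbler, the egg timer and the tub where they stand.

Things in the scene. Friction and masses are not known exactly. Their poses are not given: they have to be found in the camera images.
- stone_center (a point): centre of the sharpening stone, a plain bar 180 x 34 x 18 mm, light beige upper layer and brown lower layer, 0.15 to 0.31 kg, lying flat; x along its length, y across its width, z up; both ends are alike and either may go in. It starts to the right of the holder.
- holder: grey stone holder, fixed on the worktop. Origin on the worktop exactly below the axis of knob and clamp foot; x is the direction in which the stone slides in, z up. Behind the guides a column (x = 31 to 69 mm, 46 mm wide) carries an arm over them, x = -21 to 69 mm, 40 mm wide, 52 to 70 mm above the worktop; the knob stands on the arm, the clamp foot hangs under it.
- seat (a point): where the centre of the stone lies when its end touches the end stop: on the holder's centre line at x = -65 mm, 21 mm above the worktop; axes as the holder's. The two aluminium guides on the bed are 38 mm apart (2 mm play each side), 13 mm high above it, from x = -43 to +25 mm of the holder; their flared mouth begins at x = -71 mm, 60 mm wide there.
- end_stop: black rubber block between the guides' far ends; its face that meets the stone is at x = +25 mm of the holder, its origin at x = +28 mm, 13 mm above the worktop. More than 40 N against it counts as a blow.
- knob_grip (a point): centre of the red ribbed ratchet knob: upright axis, 35 mm across, from 80 to 110 mm above the worktop, this point 96 mm above it; nothing stands higher round it. z up along the axis; the frame turns with the knob, its -x side carries a white line. Clockwise from above drives the clamp foot down, 20 mm a turn (3.2 mm per rad). The screw ends 12 mm below the foot's top position.
- knob_mark (a point): lower end of the white line on the knob, 14 mm from the axis; turns with the knob. Turning takes about 0.16 N m while the foot is free; once the foot (on a short stiff spring) presses, the torque rises within about 0.7 rad to 0.23 N m; there the ratchet between knob and screw slips at steady torque. The stone is then pressed with 20 to 28 N and stays clamped when let go (easing by < 1 N a second).
- collar_mark (a point): white line on the small steel collar just under the knob, 14 mm from the axis; the collar turns with the screw. At the start it lies right below knob_mark; the angle between the two marks about the axis is by how much the ratchet has slipped.
- tumbler: small clear glass tumbler, 48 mm across, 61 mm high, standing behind the work; origin under its centre.
- egg_timer: white and grey kitchen timer, 63 mm across, 58 mm high; origin under its centre.
- tub: white tub with red print, 72 mm across, 71 mm high, standing to the right on the cold glass hob; origin under its centre.
- bed: bed of the holder: flat grey plate 215 x 84 x 12 mm on which the stone lies, from x = -140 to +75 mm of the holder; its upper face is 12 mm above the worktop; origin under its centre, axes as the holder's. A round black clamp foot, 18 mm across, presses down on the axis; its starting height is not reported: 21 to 24 mm above the bed, so the 18 mm stone has 3 to 6 mm of room.

How it is judged:
On the way, in this order (a step that is already met when the one before it is completed fails the run):
1. the stone lies on the bed between the guides, its end within 5 mm of the end stop (x of stone_center in the frame of seat above -0.005 m and distance between stone_center and seat below 0.007 m and angle between the x axis of stone_center and the x axis of seat, either way round below 0.1 rad), for 0.2 s.
2. the ratchet has slipped by at least 0.25 rad with the stone pressed on the bed (distance between knob_mark and collar_mark above 0.0035 m and contact force between bed and stone above 10 N), for 0.1 s.
At the end, for the whole second after the job is handed in: The stone lies on the bed between the guides, its centre within 7 mm of the seat, its end within 5 mm of the end stop, within 0.1 rad of the holder's direction; it is pressed on the bed with more than 10 N; the ratchet has slipped by more than 0.25 rad (marks more than 3.5 mm apart) (all of step 1 and all of step 2); the robot touches nothing.
It fails at once if the ratchet was slipped by more than 1.35 rad (marks 17.5 mm apart) (distance between knob_mark and collar_mark above 0.0175 m).
It fails at once if the stone was driven against the end stop with more than 40 N (contact force between stone and end_stop above 40 N).
It fails at once if the tumbler, the egg timer or the tub was moved by more than 20 mm (distance of any of tumbler, egg_timer, tub from where it was at the start of the episode above 0.02 m).
It also fails if it takes over 70 s, if anything falls off the work surface, if the arm or the gripper's body presses on something with over 40 N, if the wrist force passes 120 N, or if a joint passes its speed limit or range.

## Working session

There is one attempt and no reset: what is moved stays moved. The work goes in short steps, Python scripts to look and compute and a tool call to move; the robot and the scene stay as the last step left them, time stands still between calls to the robot, and variables do not carry over. Pictures are saved under pics/ and viewed, and the job is handed in when it is done.

Besides the shell and the picture viewer there is one more tool, called after ">>>" by a JSON object that holds its "name" and its "arguments". drive_tool: Moves the arm, as the interface text tells. Its arguments: {"type":"object","properties":{"increments":{"type":"array"},"newtons":{"type":"number"}},"required":["increments"]}

```bash
ls; mkdir -p pics; python3 - <<'E'
from bench import arm
import cv2,numpy as np
print(arm.sense(), arm.tcp_to_tips)
for n in("side","top"):
    c=arm.capture(n); cv2.imwrite(f"pics/{n}0.png",c["color"]); np.savez(f"{n}0.npz",**c)
    print(n,c["fovy"],c["cx"],c["cy"],c["R"],c["t"])
E
```

```text
pics
{'time_s': 0.0, 'joints': array([-1.31494921e+00,  5.33335078e-02,  1.61428594e+00, -1.94599488e-05,
        1.47599951e+00, -1.19030061e-01]), 'joint_velocities': array([ 0.00054709,  0.00081604,  0.00087292, -0.00033347, -0.00193051,
       -0.0010425 ]), 'joint_efforts': array([ 2.07825775e-03, -3.93679655e+01, -3.70173991e+01,  8.62602610e-05,
        7.12832581e-03, -5.76450887e-06]), 'ee_pos': array([ 0.22867777, -0.58103334,  0.24708227]), 'eef_rot': array([ 0.58386941,  0.39853575,  0.58495845, -0.39760455]), 'ft_force': array([-0.47902409,  0.40046554, -0.00123647]), 'torque': array([-0.00220237,  0.00960077,  0.02547834]), 'grip_width': 0.08540651612654322} 0.017
side 42.210491227209374 281.3821189990771 198.99428721839175 [[ 0.99456519 -0.10333465 -0.01272918]
 [-0.04928412 -0.35955964 -0.93181969]
 [ 0.09171237  0.92738278 -0.36269826]] [-0.61292817  0.06147084  1.40991017]
top 45.86012049329715 272.23592761419553 206.79263490007835 [[-0.01532833 -0.99975158  0.0161808 ]
 [-0.99237456  0.01323183 -0.12254656]
 [ 0.12230201 -0.01793585 -0.99233085]] [-0.10693388  0.60253082  1.26862322]
```

View pics/top0.png

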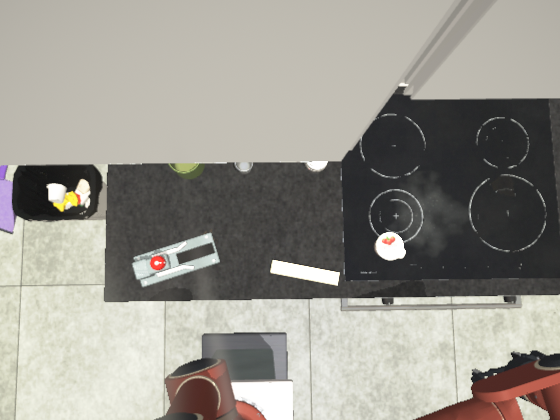

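View pics/side0.png

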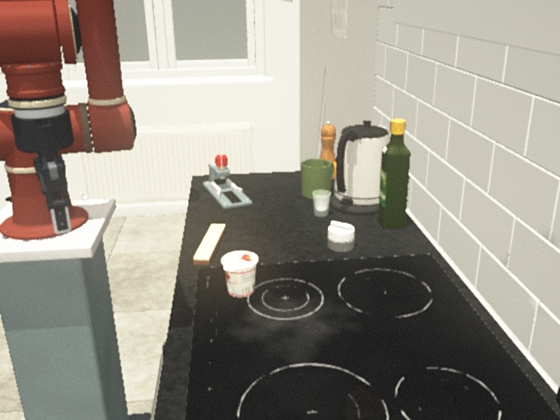

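```bash
cat > h.py <<'E'
import numpy as np,cv2
def cloud(c):
    f=210/np.tan(np.radians(float(c["fovy"]))/2)
    v,u=np.mgrid[0:420,0:560]; z=c["z_map"]
    P=np.stack([(u-c["cx"])/f*z,(v-c["cy"])/f*z,z],-1)
    return (P-c["t"])@c["R"]
def proj(c,X):
    f=210/np.tan(np.radians(float(c["fovy"]))/2)
    q=np.atleast_2d(X)@c["R"].T+c["t"]
    return np.c_[c["cx"]+f*q[:,0]/q[:,2],c["cy"]+f*q[:,1]/q[:,2]]
E
python3 - <<'E'
from h import *
c=np.load("top0.npz"); W=cloud(c); 
print("table z",[W[y,x].round(4) for y,x in[(200,200),(220,300),(290,250),(290,130)]])
im=c["color"]
def rect(P,n):
    r=cv2.minAreaRect(P[:,:2].astype(np.float32)*1000); print(n,len(P),np.round(r[0],1),np.round(r[1],1),round(r[2],2),P[:,2].mean().round(4))
    return r
m=np.zeros((420,560),bool); m[255:292,262:345]=1
s=m&(W[...,2]>0.009); P=W[s]; print(np.percentile(P[:,2],[5,50,95])); rect(P,"stone")
m[:]=0; m[230:292,125:225]=1
P=W[m]; 
s=m&(W[...,2]>0.006); rect(W[s],"holder all")
s=m&(W[...,2]>0.006)&(W[...,2]<.017); rect(W[s],"bed")
hsv=cv2.cvtColor(im,cv2.COLOR_BGR2HSV); red=(hsv[...,1]>140)&((hsv[...,0]<10)|(hsv[...,0]>170))
s=m&red&(W[...,2]>0.09); P=W[s]; print("knob z",np.percentile(P[:,2],[5,50,95]));rect(P[P[:,2]>.1],"knob"); print(P.mean(0),(P.min(0)+P.max(0))/2)
s=m&(W[...,2]>0.045)&(W[...,2]<.076); rect(W[s],"arm")
cv2.imwrite("pics/hz.png",cv2.resize(im[225:300,120:230],None,fx=7,fy=7,interpolation=cv2.INTER_CUBIC))
for n,b in dict(tub=(225,268,370,412),tum=(155,180,230,260),tim=(155,180,300,332)).items():
    m[:]=0;m[b[0]:b[1],b[2]:b[3]]=1; P=W[m&(W[...,2]>.02)&(W[...,2]<.12)]; print(n,len(P),P.min(0),P.max(0)) if len(P) else 0
c=np.load("side0.npz"); W=cloud(c); im=c["color"]
print("side table",[W[y,x].round(4) for y,x in[(230,270),(200,240)]])
m[:]=0;m[220:266,190:228]=1; s=m&(W[...,2]>0.012);rect(W[s],"stone side")
m[:]=0;m[140:210,195:260]=1
hsv=cv2.cvtColor(im,cv2.COLOR_BGR2HSV); red=(hsv[...,1]>140)&((hsv[...,0]<10)|(hsv[...,0]>170))
P=W[m&red];print("knob side",P.mean(0),P.min(0),P.max(0))
s=m&(W[...,2]>0.006)&(W[...,2]<.017); rect(W[s],"bed side")
cv2.imwrite("pics/hs.png",cv2.resize(im[140:270,180:270],None,fx=6,fy=4.5,interpolation=cv2.INTER_CUBIC))
E
```

```text
table z [array([0.6261, 0.0785, 0.0045]), array([ 0.5684, -0.1906,  0.0025]), array([ 0.384 , -0.0538, -0.0022]), array([ 0.3891,  0.2631, -0.0005])]
[0.01364    0.01802531 0.02266341]
stone 894 [ 420.  -197.2] [211.8  77.3] 87.47 0.0269
holder all 2680 [465.9  91.5] [368.  158.4] 89.23 0.0412
bed 1718 [466.6 144.8] [261.4 158.4] 89.23 0.0117
knob z [0.10180487 0.10879938 0.11470397]
knob 129 [458.   47.5] [279.4  31.8] 89.61 0.1466
[0.45834128 0.16119686 0.14473357] [0.4578884  0.04752181 0.71483271]
arm 438 [452.8 193. ] [46.3 91.3] 17.36 0.0687
tub 653 [ 0.4590151  -0.45083035  0.02306264] [ 0.52806231 -0.37682241  0.08314456]
tum 76 [ 0.69380909 -0.06404917  0.02005734] [ 0.72592916 -0.01970422  0.06319105]
tim 176 [ 0.69840138 -0.26329805  0.02000057] [ 0.72274167 -0.20580922  0.06246224]
side table [array([ 0.5749, -0.1266,  0.0022]), array([0.5073, 0.0544, 0.0152])]
stone side 650 [ 443.7 -728.2] [  70.5 1242.8] 1.52 0.0271
knob side [0.46045188 0.12387671 0.11035702] [ 0.44472118 -1.3487607   0.08355322] [0.48332036 0.16966332 0.56084962]
bed side 635 [482.  151.2] [147.9 247.7] 7.29 0.0133
```

View pics/hz.png

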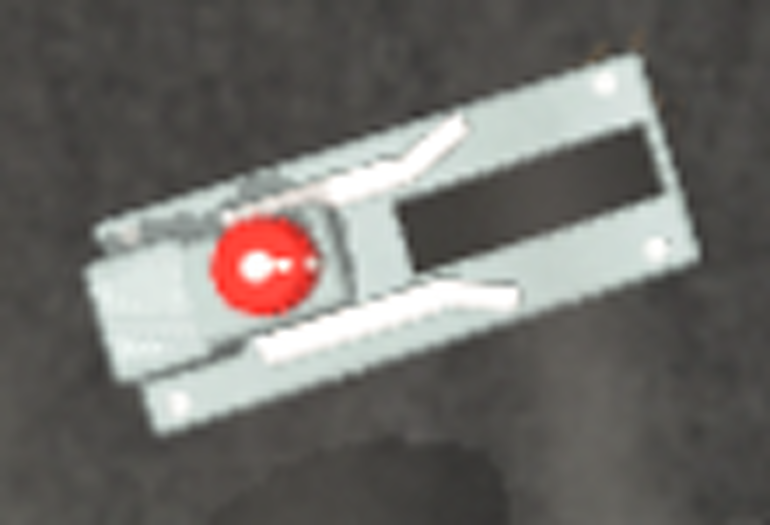

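View pics/hs.png

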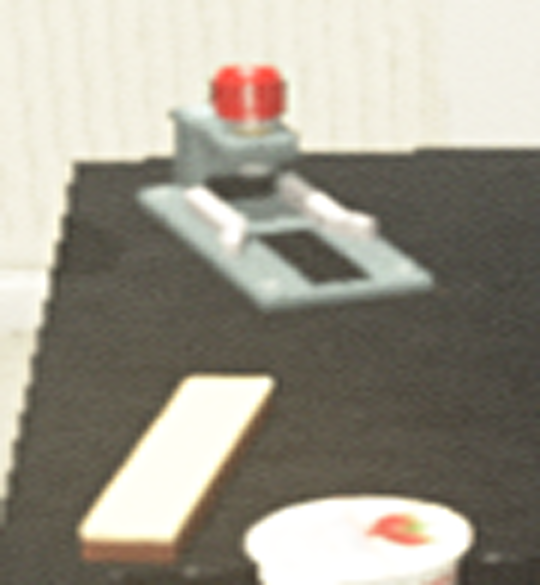

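```bash
cat >> h.py <<'E'
def unproj(c,uv,z):
    f=210/np.tan(np.radians(float(c["fovy"]))/2)
    uv=np.atleast_2d(uv).astype(float)
    d=np.c_[(uv[:,0]-c["cx"])/f,(uv[:,1]-c["cy"])/f,np.ones(len(uv))]@c["R"]
    o=-c["R"].T@c["t"]
    return o+d*((z-o[2])/d[:,2])[:,None]
def maskrect(c,m,z):
    n,l,st,ce=cv2.connectedComponentsWithStats(m.astype(np.uint8)); k=1+st[1:,4].argmax()
    cs,_=cv2.findContours((l==k).astype(np.uint8),cv2.RETR_EXTERNAL,cv2.CHAIN_APPROX_NONE)
    p=max(cs,key=len)[:,0]
    X=unproj(c,p,z)
    v,u=np.nonzero(l==k); C=unproj(c,np.c_[u,v],z)[:,:2]*1000
    ctr=C.mean(0); w,V=np.linalg.eigh(np.cov(C.T)); 
    return cv2.minAreaRect((X[:,:2]*1000).astype(np.float32)),ctr,np.sqrt(12*w),np.degrees(np.arctan2(V[1,1],V[0,1])),st[k]
E
python3 - <<'E'
from h import *
for nm,(sb,kb) in dict(top=((255,292,262,345),(230,292,125,225)),side=((215,270,185,232),(145,180,205,240))).items():
    c=np.load(nm+"0.npz"); im=c["color"].astype(int); g=im.max(2)
    hsv=cv2.cvtColor(c["color"],cv2.COLOR_BGR2HSV); red=(hsv[...,1]>120)&((hsv[...,0]<12)|(hsv[...,0]>168))
    m=np.zeros((420,560),bool); m[sb[0]:sb[1],sb[2]:sb[3]]=1
    print(nm,"stone",maskrect(c,m&(im[...,1]>150),0.018))
    m[:]=0; m[kb[0]:kb[1],kb[2]:kb[3]]=1
    print("knob",maskrect(c,m&red,0.110 if nm=="top" else .096))
    if nm=="top":
        m2=m&(g>110)
        print("bed",maskrect(c,m2,0.012)[0])
        cv2.imwrite("pics/m.png",cv2.resize((m2*255).astype(np.uint8)[225:300,120:230],None,fx=7,fy=7,interpolation=0))
E
```

```text
top stone (((428.7266540527344, -198.15469360351562), (181.54359436035156, 35.970184326171875), 78.41099548339844), array([ 428.67974704, -198.2199656 ]), array([ 36.09364759, 181.97858975]), np.float64(78.42906757363164), array([270, 260,  70,  26, 954], dtype=int32))
knob (((458.7416687011719, 169.26475524902344), (34.26870346069336, 31.56084632873535), 89.14393615722656), array([458.75357015, 168.80585639]), array([32.27826729, 33.00303675]), np.float64(73.28704793865003), array([150, 256,  15,  14, 144], dtype=int32))
bed ((466.6111145019531, 143.50991821289062), (85.47920989990234, 223.9435577392578), 17.05268669128418)
side stone (((429.00860595703125, -199.67955017089844), (197.01260375976562, 38.459529876708984), 78.53243255615234), array([ 427.56473784, -206.89468609]), array([ 38.14670216, 194.87965469]), np.float64(78.79478468995521), array([193, 223,  33,  38, 614], dtype=int32))
knob (((459.6997985839844, 171.9658660888672), (29.34923553466797, 109.34651184082031), 0.46202564239501953), array([459.26195066, 172.82306226]), array([ 32.71347876, 104.35912076]), np.float64(90.91536666984707), array([216, 155,  11,  12, 102], dtype=int32))
```

View pics/m.png

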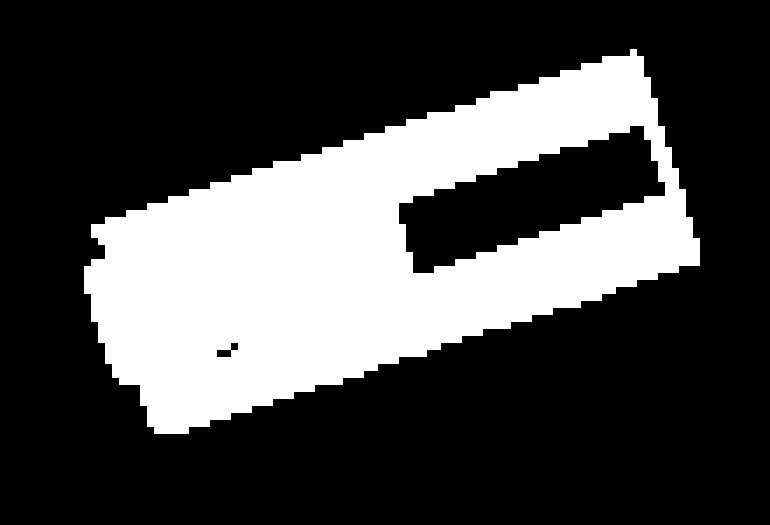

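```bash
python3 - <<'E'
from bench import arm
import numpy as np
from scipy.spatial.transform import Rotation as R
s=arm.sense();q=s["eef_rot"]; M=R.from_quat(np.r_[q[1:],q[0]]).as_matrix(); print(M.round(4))
print("jaw yaw",np.degrees(np.arctan2(M[1,2],M[0,2])))
# tilt correction + yaw to jaw yaw options
for a in (78.43-90,78.43+90):
    z=np.array([np.cos(np.radians(a)),np.sin(np.radians(a)),0]);x=np.array([0,0,-1.]);T=np.c_[x,np.cross(z,x),z]
    print(a,(R.from_matrix(T)*R.from_matrix(M).inv()).as_rotvec())
E
```

```text
[[-5.000e-04  9.306e-01  3.661e-01]
 [ 1.800e-03  3.661e-01 -9.306e-01]
 [-1.000e+00  2.000e-04 -1.900e-03]]
jaw yaw -68.52317430720356
-11.569999999999993 [-0.00144346 -0.00134757  0.99402032]
168.43 [-1.57922630e-03  1.69159831e-03 -2.14757127e+00]
```

>>> {"name": "drive_tool", "arguments": {"increments": [0.3,0.33,0,0,0,0.3,1,0.6,0.67,-0.1,0,0,0.6,1,0.95,1,-0.2,0,0,1,1,0.95,1,-0.2,0,0,1,1,0.95,1,-0.2,0,0,1,1,0.95,1,-0.2,0,0,1,1]}}

```text
time_s: 0.7
ee_pos: [0.4202, -0.3785, 0.2069]
eef_rot: [0.664, 0.241, 0.665, -0.24]
ft_force: [0.2, -0.5, -0.2]
grip_width: 0.0853
```

>>> {"name": "drive_tool", "arguments": {"increments": [0.006,0.4,-0.2,0,0,0.4,1,0.0135,0.7475,-0.54,0,0,0.988,1,0.0135,0.7475,-0.54,0,0,0.988,1,0.0135,0.7475,-0.54,0,0,0.988,1,0.0135,0.7475,-0.54,0,0,0.988,1,0.0135,0.7475,-0.54,0,0,0.988,1,0.0135,0.7475,-0.54,0,0,0.988,1]}}

```text
time_s: 1.4
ee_pos: [0.4223, -0.2334, 0.1017]
eef_rot: [0.704, 0.071, 0.703, -0.072]
ft_force: [0.7, -0.6, 1.0]
grip_width: 0.0855
```

```bash
cat > st.py <<'E'
from bench import arm
import numpy as np
from scipy.spatial.transform import Rotation as R
s=arm.sense();q=s["eef_rot"]; M=R.from_quat(np.r_[q[1:],q[0]]).as_matrix()
print("t",round(s["time_s"],2),"pos",s["ee_pos"].round(4),"jaw",np.degrees(np.arctan2(M[1,2],M[0,2])).round(2),"xax",M[:,0].round(4),"F",s["ft_force"].round(2),"T",s["torque"].round(3),"w",s["grip_width"].round(4),"j",s["joints"].round(3))
E
python3 st.py
```

```text
Traceback (most recent call last):
  File "st.py", line 5, in <module>
    print("t",round(s["time_s"],2),"pos",s["ee_pos"].round(4),"jaw",np.degrees(np.arctan2(M[1,2],M[0,2])).round(2),"xax",M[:,0].round(4),"F",s["ft_force"].round(2),"T",s["torque"].round(3),"w",s["grip_width"].round(4),"j",s["joints"].round(3))
                                                                                                                                                                                                 ^^^^^^^^^^^^^^^^^^^^^
AttributeError: 'float' object has no attribute 'round'
```

>>> {"name": "drive_tool", "arguments": {"increments": [0,0,-0.2,0,0,0,1,0,0,-0.35,0,0,0,1,0,0,-0.405,0,0,0,1,0,0,-0.405,0,0,0,1,0,0,-0.405,0,0,0,1,0,0,-0.405,0,0,0,1]}}

```text
time_s: 2.0
ee_pos: [0.4229, -0.2334, 0.0214]
eef_rot: [0.705, 0.071, 0.702, -0.072]
ft_force: [-0.4, 0.4, 0.2]
grip_width: 0.0854
```

```bash
sed -i 's/s\["grip_width"\].round(4)/round(float(s["grip_width"]),4)/' st.py; python3 st.py; python3 - <<'E'
from bench import arm
import cv2,numpy as np
a=arm.capture("top")["color"][225:310,230:360]; b=arm.capture("side")["color"][170:300,160:290]
cv2.imwrite("pics/g1.png",np.hstack([cv2.resize(a,(390,400)),cv2.resize(b,(400,400))]))
E
```

```text
t 2.0 pos [ 0.4229 -0.2334  0.0214] jaw -11.59 xax [ 0.003  -0.0024 -1.    ] F [-0.36  0.39  0.19] T [ 0.017 -0.029 -0.033] w 0.0854 j [-0.659 -0.023  2.102 -0.     1.059 -0.456]
```

View pics/g1.png

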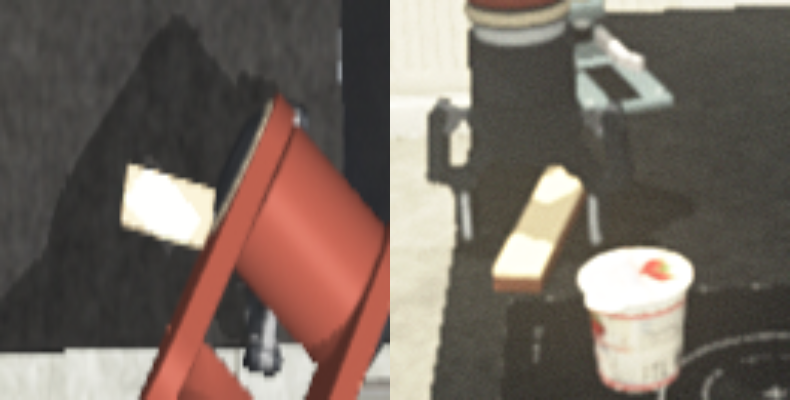

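The side view (right panel) shows the stone's near half lying between the open fingers (pads at about panel x=465 and 595, stone end at 520,280). I'll close the fingers now.

>>> {"name": "drive_tool", "arguments": {"increments": [0,0,-0.005,0,0,0,-1,0,0,-0.005,0,0,0,-1,0,0,-0.005,0,0,0,-1,0,0,-0.005,0,0,0,-1,0,0,-0.005,0,0,0,-1,0,0,-0.005,0,0,0,-1,0,0,-0.005,0,0,0,-1,0,0,-0.005,0,0,0,-1], "newtons": 70}}

```text
time_s: 2.9
ee_pos: [0.4219, -0.2323, 0.0188]
eef_rot: [0.704, 0.071, 0.703, -0.071]
ft_force: [0.1, 0.5, 5.5]
grip_width: 0.0323
```

```bash
python3 st.py
```

```text
t 2.9 pos [ 0.4219 -0.2323  0.0188] jaw -11.57 xax [ 8.e-04 -5.e-04 -1.e+00] F [0.06 0.5  5.47] T [0.046 0.042 0.01 ] w 0.0323 j [-0.658 -0.02   2.104  0.     1.056 -0.456]
```

>>> {"name": "drive_tool", "arguments": {"increments": [0,0,0.15,0,0,0,-1,0,0,0.41,0,0,0,-1,0.08,0.15,0.41,0,0,0.2,-1,0.2,0.4,0.41,0,0,0.45,-1,0.33,0.7,0.41,0,0,0.7,-1,0.44,0.92,0.41,0,0,0.92,-1,0.47,1,0.41,0,0,0.999,-1,0.47,1,0.41,0,0,0.999,-1,0.47,1,0.41,0,0,0.999,-1,0.47,1,0.41,0,0,0.999,-1]}}

```text
time_s: 3.9
ee_pos: [0.5144, -0.0326, 0.0992]
eef_rot: [0.699, -0.104, 0.7, 0.105]
ft_force: [0.3, 0.3, -2.3]
grip_width: 0.0322
```

```bash
python3 st.py; python3 - <<'E'
from bench import arm
import cv2,numpy as np
A=arm.capture("top");B=arm.capture("side"); np.savez("top1.npz",**A); np.savez("side1.npz",**B)
a=A["color"][200:310,120:290]; b=B["color"][120:280,150:290]
cv2.imwrite("pics/g2.png",np.hstack([cv2.resize(a,(430,300)),cv2.resize(b,(350,400))[:300] if 0 else cv2.resize(b,(300,300))]))
E
```

```text
t 3.9 pos [ 0.5144 -0.0326  0.0992] jaw 17.0 xax [-2.2e-03 -1.0e-04 -1.0e+00] F [ 0.26  0.33 -2.27] T [-0.064 -0.029 -0.067] w 0.0322 j [-2.070e-01 -6.500e-02  1.991e+00 -1.000e-03  1.218e+00 -5.040e-01]
```

View pics/g2.png

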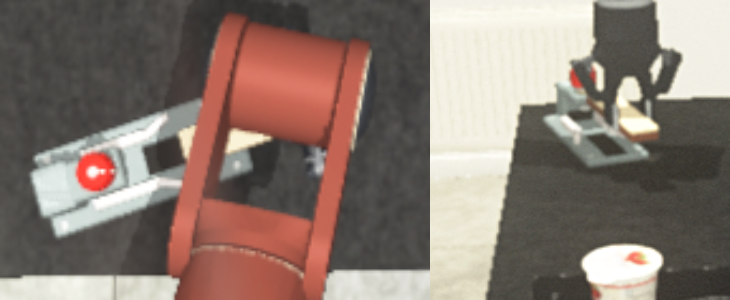

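```bash
python3 - <<'E'
from h import *
c=np.load("top1.npz"); im=c["color"].astype(int)
ax=np.array([-.2932,.9560]); nn=np.array([-.956,-.2932]); O=np.array([458.5,169.8])
m=np.zeros((420,560),bool); m[235:262,185:232]=1
hsv=cv2.cvtColor(c["color"],cv2.COLOR_BGR2HSV)
s=m&(hsv[...,1]>28)&(hsv[...,0]>8)&(hsv[...,0]<30)&(hsv[...,2]>120)
W=cloud(c)
print(s.sum(),np.percentile(W[s][:,2],[10,30,50,70,90]).round(4))
v,u=np.nonzero(s); X=unproj(c,np.c_[u,v],0.0985)[:,:2]*1000-O
a=X@ax;b=X@nn
for lo in range(-120,-60,6):
    k=(a>=lo)&(a<lo+6); 
    if k.sum(): z=W[s][k][:,2]; print(lo,k.sum(),b[k].min().round(1),b[k].max().round(1),((b[k].min()+b[k].max())/2).round(1), np.median(z).round(4))
print("front",a.max())
q=np.array([514.4,-32.6])-O; print("tcp",q@ax,q@nn)
cv2.imwrite("pics/z.png",cv2.resize(c["color"][230:270,140:240],None,fx=7,fy=7))
E
```

```text
170 [0.0147 0.096  0.0978 0.0993 0.1035]
-108 2 -9.6 -7.2 -8.4 0.2591
-102 10 -11.1 -0.9 -6.0 0.0992
-96 20 -11.0 9.4 -0.8 0.0978
-90 28 -10.2 16.5 3.2 0.0949
front -84.02022598880798
tcp -209.88428 5.90328000000003
```

View pics/z.png

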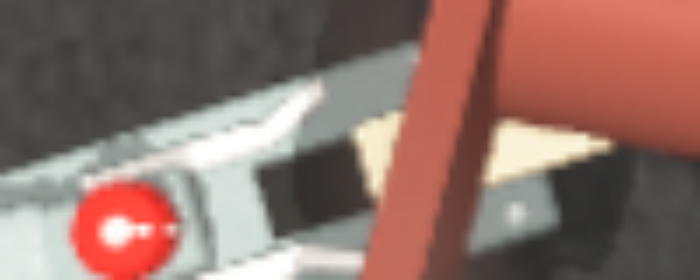

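>>> {"name": "drive_tool", "arguments": {"increments": [0,0.08,0,0,0,0,-1,0,0.08,-0.1,0,0,0,-1,0,0.08,-0.2,0,0,0,-1,0,0.08,-0.28,0,0,0,-1,0,0.08,-0.33,0,0,0,-1,0,0.08,-0.33,0,0,0,-1,0,0.08,-0.33,0,0,0,-1]}}

```text
time_s: 4.7
ee_pos: [0.5157, -0.0166, 0.0347]
eef_rot: [0.7, -0.105, 0.699, 0.104]
ft_force: [0.1, -0.2, -2.3]
grip_width: 0.0327
```

```bash
python3 st.py; cat > pic.py <<'E'
import sys,cv2,numpy as np
from bench import arm
n=sys.argv[1]
A=arm.capture("top");B=arm.capture("side"); np.savez("top%s.npz"%n,**A); np.savez("side%s.npz"%n,**B)
a=A["color"][220:300,130:250]; b=B["color"][140:220,195:275]
cv2.imwrite("pics/p%s.png"%n,np.hstack([cv2.resize(a,(450,300),interpolation=2),cv2.resize(b,(300,300),interpolation=2)]))
E
python3 pic.py 2
```

```text
t 4.7 pos [ 0.5157 -0.0166  0.0347] jaw 16.99 xax [ 5.e-04 -1.e-04 -1.e+00] F [ 0.1  -0.18 -2.31] T [-0.108 -0.047 -0.01 ] w 0.0327 j [-0.177  0.033  2.019 -0.     1.089 -0.473]
```

View pics/p2.png

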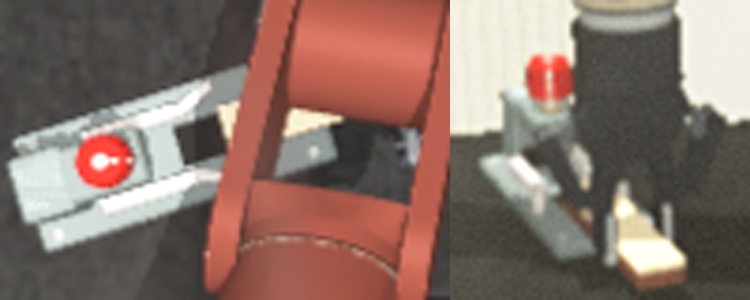

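>>> {"name": "drive_tool", "arguments": {"increments": [-0.0073,0.0239,0,0,0,0,-1,-0.0147,0.0478,0,0,0,0,-1,-0.022,0.0717,0,0,0,0,-1,-0.0293,0.0956,0,0,0,0,-1,-0.0367,0.1195,0,0,0,0,-1,-0.044,0.1434,0,0,0,0,-1,-0.0513,0.1673,0,0,0,0,-1,-0.0586,0.1912,0,0,0,0,-1,-0.066,0.2151,0,0,0,0,-1,-0.0733,0.239,0,0,0,0,-1]}}

```text
time_s: 5.8
ee_pos: [0.5007, 0.0321, 0.0343]
eef_rot: [0.699, -0.105, 0.699, 0.105]
ft_force: [1.0, -0.0, -1.6]
grip_width: 0.0323
```

```bash
python3 st.py;python3 pic.py 3
```

```text
t 5.8 pos [0.5007 0.0321 0.0343] jaw 17.05 xax [ 0. -0. -1.] F [ 1.   -0.02 -1.63] T [-0.044 -0.062  0.021] w 0.0323 j [-8.400e-02  1.000e-03  2.052e+00 -0.000e+00  1.089e+00 -3.820e-01]
```

View pics/p3.png

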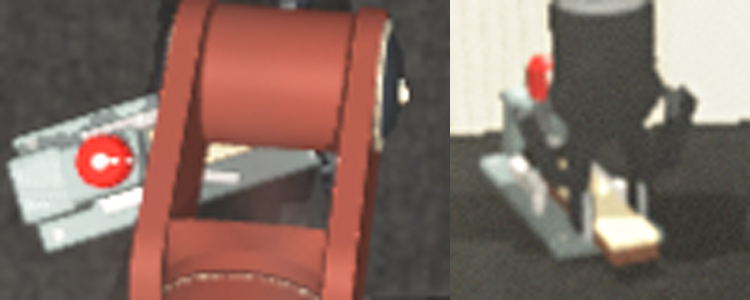

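>>> {"name": "drive_tool", "arguments": {"increments": [0,0,-0.005,0,0,0,-1,0,0,-0.01,0,0,0,-1,0,0,-0.015,0,0,0,-1,0,0,-0.018,0,0,0,-1,0,0,-0.018,0,0,0,-1,0,0,-0.018,0,0,0,-1]}}

```text
time_s: 6.5
ee_pos: [0.5009, 0.0316, 0.0308]
eef_rot: [0.699, -0.105, 0.699, 0.105]
ft_force: [-0.2, -1.1, -1.2]
grip_width: 0.0324
```

```bash
python3 st.py
```

```text
t 6.5 pos [0.5009 0.0316 0.0308] jaw 17.04 xax [ 1.e-04 -2.e-04 -1.e+00] F [-0.17 -1.12 -1.24] T [-0.097  0.063  0.   ] w 0.0324 j [-0.085  0.007  2.053 -0.     1.081 -0.383]
```

>>> {"name": "drive_tool", "arguments": {"increments": [-0.0059,0.0191,0,0,0,0,-1,-0.0117,0.0382,0,0,0,0,-1,-0.0176,0.0574,0,0,0,0,-1,-0.0235,0.0765,0,0,0,0,-1,-0.0293,0.0956,0,0,0,0,-1,-0.0352,0.1147,0,0,0,0,-1,-0.041,0.1338,0,0,0,0,-1,-0.0469,0.153,0,0,0,0,-1,-0.0513,0.1673,0,0,0,0,-1,-0.0513,0.1673,0,0,0,0,-1], "newtons": 30}}

```text
time_s: 7.5
ee_pos: [0.4905, 0.0658, 0.0308]
eef_rot: [0.699, -0.105, 0.699, 0.105]
ft_force: [-1.0, 1.0, -0.0]
grip_width: 0.0324
```

```bash
python3 st.py;python3 pic.py 4
```

```text
t 7.5 pos [0.4905 0.0658 0.0308] jaw 17.06 xax [-1.e-04  8.e-04 -1.e+00] F [-0.99  1.03 -0.03] T [0.131 0.019 0.009] w 0.0324 j [-1.800e-02 -1.000e-02  2.070e+00  1.000e-03  1.082e+00 -3.160e-01]
```

View pics/p4.png

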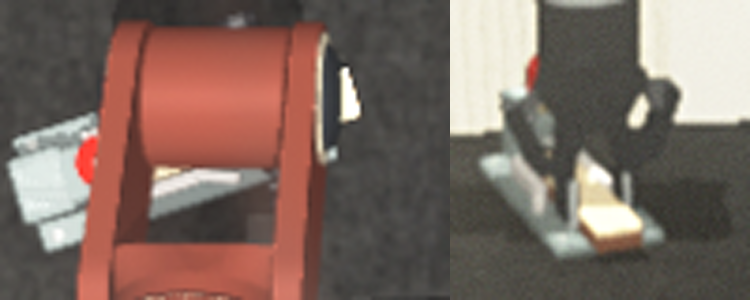

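>>> {"name": "drive_tool", "arguments": {"increments": [-0.0015,0.0048,0,0,0,0,-1,-0.0029,0.0096,0,0,0,0,-1,-0.0044,0.0143,0,0,0,0,-1,-0.0059,0.0191,0,0,0,0,-1,-0.0073,0.0239,0,0,0,0,-1,-0.0088,0.0287,0,0,0,0,-1,-0.0088,0.0287,0,0,0,0,-1]}}

```text
time_s: 8.3
ee_pos: [0.4889, 0.071, 0.0308]
eef_rot: [0.699, -0.105, 0.699, 0.105]
ft_force: [-0.7, -0.7, -0.3]
grip_width: 0.0322
```

```bash
python3 st.py
```

```text
t 8.3 pos [0.4889 0.071  0.0308] jaw 17.05 xax [ 2.e-04  1.e-04 -1.e+00] F [-0.73 -0.69 -0.27] T [-0.161 -0.083 -0.044] w 0.0322 j [-0.007 -0.012  2.072  0.     1.081 -0.304]
```

Creep on in 0.5 mm rows.

>>> {"name": "drive_tool", "arguments": {"increments": [-0.0007,0.0024,0,0,0,0,-1,-0.0015,0.0048,0,0,0,0,-1,-0.0022,0.0072,0,0,0,0,-1,-0.0029,0.0096,0,0,0,0,-1,-0.0029,0.0096,0,0,0,0,-1]}}

```text
time_s: 8.8
ee_pos: [0.4883, 0.0729, 0.0308]
eef_rot: [0.699, -0.105, 0.699, 0.105]
ft_force: [0.4, -1.7, 0.9]
grip_width: 0.0318
```

>>> {"name": "drive_tool", "arguments": {"increments": [-0.0007,0.0024,0,0,0,0,-1,-0.0015,0.0048,0,0,0,0,-1,-0.0015,0.0048,0,0,0,0,-1]}}

```text
time_s: 9.1
ee_pos: [0.488, 0.0738, 0.0308]
eef_rot: [0.699, -0.105, 0.699, 0.105]
ft_force: [1.0, -2.5, 0.8]
grip_width: 0.0319
```

>>> {"name": "drive_tool", "arguments": {"increments": [-0.0007,0.0024,0,0,0,0,-1,-0.0015,0.0048,0,0,0,0,-1,-0.0015,0.0048,0,0,0,0,-1]}}

```text
time_s: 9.4
ee_pos: [0.4877, 0.0748, 0.0308]
eef_rot: [0.699, -0.105, 0.699, 0.105]
ft_force: [0.7, -2.0, 1.2]
grip_width: 0.032
```

>>> {"name": "drive_tool", "arguments": {"increments": [-0.0007,0.0024,0,0,0,0,-1,-0.0015,0.0048,0,0,0,0,-1,-0.0015,0.0048,0,0,0,0,-1]}}

```text
time_s: 9.7
ee_pos: [0.4874, 0.0758, 0.0308]
eef_rot: [0.699, -0.105, 0.699, 0.105]
ft_force: [0.9, -2.2, 1.6]
grip_width: 0.0324
```

>>> {"name": "drive_tool", "arguments": {"increments": [-0.0007,0.0024,0,0,0,0,-1,-0.0015,0.0048,0,0,0,0,-1,-0.0015,0.0048,0,0,0,0,-1]}}

```text
time_s: 10.0
ee_pos: [0.4874, 0.0759, 0.0308]
eef_rot: [0.699, -0.106, 0.699, 0.104]
ft_force: [2.2, -6.4, 0.8]
grip_width: 0.0324
```

```bash
python3 st.py;python3 pic.py 5
```

```text
t 10.0 pos [0.4874 0.0759 0.0308] jaw 17.07 xax [ 9.e-04 -2.e-03 -1.e+00] F [ 2.21 -6.37  0.81] T [-1.007 -0.354 -0.017] w 0.0324 j [ 4.000e-03 -1.400e-02  2.074e+00 -2.000e-03  1.081e+00 -2.920e-01]
```

View pics/p5.png

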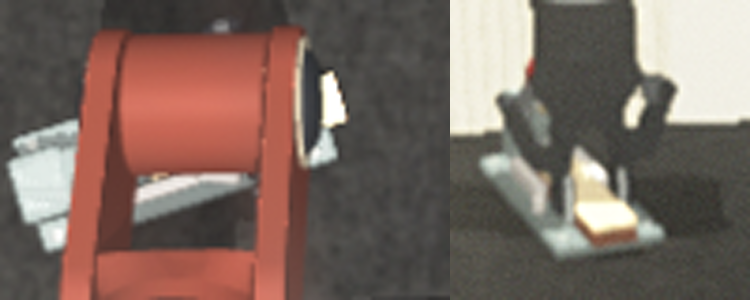

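>>> {"name": "drive_tool", "arguments": {"increments": [0,0,0,0,0,0,1,0,0,0,0,0,0,1,0,0,0,0,0,0,1,0,0,0,0,0,0,1,0,0,0.1,0,0,0,1,0,0,0.4,0,0,0,1,0,0,0.8,0,0,0,1,0,0,1,0,0,0,1]}}

```text
time_s: 10.9
ee_pos: [0.4864, 0.0769, 0.2022]
eef_rot: [0.699, -0.105, 0.7, 0.105]
ft_force: [0.3, 0.5, 0.4]
grip_width: 0.0856
```

>>> {"name": "drive_tool", "arguments": {"increments": [0.2,-0.5,0,0,0,0.5,1,0.2,-1,0,0,0,1,1,0.2,-1,0,0,0,1,1,0.2,-1,0,0,0,1,1,0.2,-1,0,0,0,1,1]}}

```text
time_s: 11.4
ee_pos: [0.5271, -0.1267, 0.2007]
eef_rot: [0.652, -0.274, 0.652, 0.274]
ft_force: [-0.2, -0.1, -0.2]
grip_width: 0.0854
```

```bash
python3 st.py;python3 pic.py 6
```

```text
t 11.4 pos [ 0.5271 -0.1267  0.2007] jaw 45.6 xax [ 1.e-04 -7.e-04 -1.e+00] F [-0.25 -0.1  -0.24] T [ 0.02  -0.015 -0.001] w 0.0854 j [-3.730e-01 -1.120e-01  1.854e+00 -1.000e-03  1.399e+00 -1.169e+00]
```

View pics/p6.png

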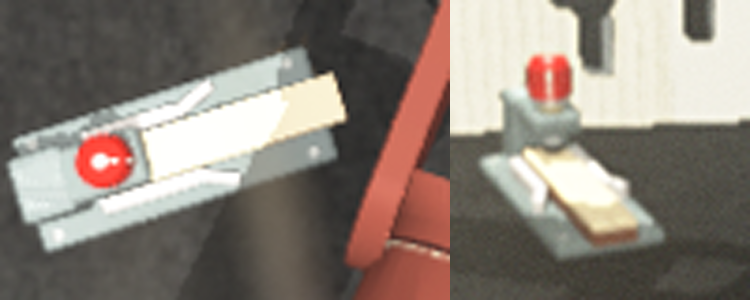

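```bash
python3 - <<'E'
from h import *
c=np.load("top6.npz"); im=c["color"].astype(int)
ax=np.array([-.2932,.9560]); nn=np.array([-.956,-.2932]); O=np.array([458.5,169.8])
m=np.zeros((420,560),bool); m[230:280,165:228]=1
hsv=cv2.cvtColor(c["color"],cv2.COLOR_BGR2HSV)
s=m&(hsv[...,1]>18)&(hsv[...,0]>8)&(hsv[...,0]<35)&(hsv[...,2]>120)
v,u=np.nonzero(s); X=unproj(c,np.c_[u,v],0.030)[:,:2]*1000-O
a=X@ax;b=X@nn
for lo in range(-170,-20,12):
    k=(a>=lo)&(a<lo+12); 
    if k.sum(): print(lo,k.sum(),b[k].min().round(1),b[k].max().round(1),((b[k].min()+b[k].max())/2).round(1))
print("rear",np.percentile(a,[0,1,3]))
g=im.max(2); m[:]=0; m[228:295,125:228]=1
n,l,st,ce=cv2.connectedComponentsWithStats((m&(g>105)).astype(np.uint8)); k=1+st[1:,4].argmax(); v,u=np.nonzero(l==k)
X=unproj(c,np.c_[u,v],0.012)[:,:2]*1000-O; print("bed",(X@nn).min(),(X@nn).max())
k=np.abs(X@nn)>24; print("bed rear",(X@ax)[k].min())
print(cv2.imwrite("pics/k.png",cv2.resize(c["color"][245:280,135:185],None,fx=14,fy=14,interpolation=2)))
E
```

```text
-158 46 -16.7 18.9 1.1
-146 64 -16.7 19.1 1.2
-134 64 -16.5 19.2 1.3
-122 51 -17.2 19.2 1.0
-110 24 -17.1 19.4 1.2
-98 10 -16.9 41.8 12.4
-86 8 -16.8 41.0 12.1
-74 7 -17.4 18.9 0.8
-62 8 -17.3 19.1 0.9
-50 9 -17.2 19.2 1.0
-38 7 -17.8 18.5 0.3
-26 21 -17.7 18.6 0.4
rear [-154.487754   -153.83769125 -152.62761816]
bed -42.993478522312486 50.19930841779176
bed rear -138.51332812180652
True
```

View pics/k.png

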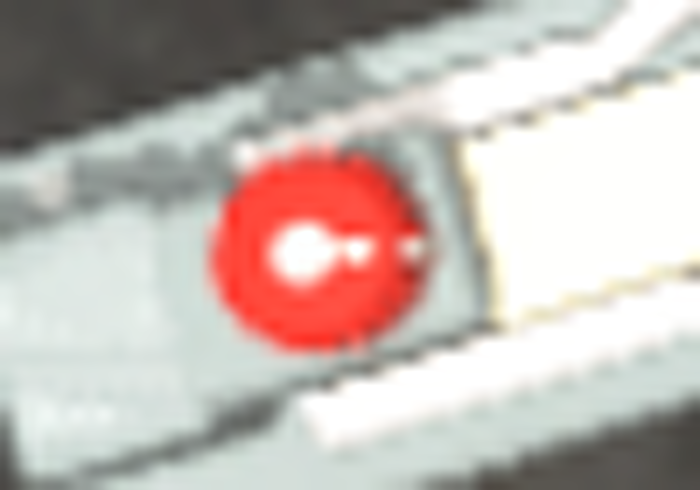

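>>> {"name": "drive_tool", "arguments": {"increments": [-0.07,0.2,0,0,0,0.25,1,-0.15,0.45,0,0,0,0.5,1,-0.25,0.7,0,0,0,0.75,1,-0.342,0.9,0,0,0,1,1,-0.342,1,0,0,0,1,1,-0.342,1,0,0,0,1,1]}}

```text
time_s: 12.1
ee_pos: [0.4573, 0.0799, 0.2006]
eef_rot: [0.562, -0.428, 0.562, 0.429]
ft_force: [0.5, 0.1, -0.5]
grip_width: 0.0853
```

>>> {"name": "drive_tool", "arguments": {"increments": [0,0.2,0,0,0,0.25,1,0,0.4,0,0,0,0.5,1,0,0.48,0,0,0,0.75,1,0,0.48,0,0,0,1,1,0,0.48,0,0,0,1,1,0,0.48,0,0,0,1,1]}}

```text
time_s: 12.7
ee_pos: [0.4586, 0.1723, 0.2005]
eef_rot: [0.441, -0.553, 0.441, 0.553]
ft_force: [0.4, -0.1, -0.3]
grip_width: 0.0857
```

>>> {"name": "drive_tool", "arguments": {"increments": [0,0,-0.05,0,0,0.25,1,0,0,-0.1,0,0,0.5,1,0,0,-0.15,0,0,0.75,1,0,0,-0.2,0,0,1,1,0,0,-0.2,0,0,1,1,0,0,-0.2,0,0,1,1]}}

```text
time_s: 13.3
ee_pos: [0.4587, 0.1722, 0.1608]
eef_rot: [0.291, -0.644, 0.291, 0.644]
ft_force: [0.2, -0.4, 0.0]
grip_width: 0.0852
```

```bash
python3 st.py;python3 pic.py 7
```

```text
t 13.3 pos [0.4587 0.1722 0.1608] jaw 131.38 xax [-3.e-04 -1.e-04 -1.e+00] F [ 0.18 -0.44  0.02] T [-0.002  0.001  0.021] w 0.0852 j [ 0.207 -0.207  2.008 -0.     1.341 -2.086]
```

View pics/p7.png

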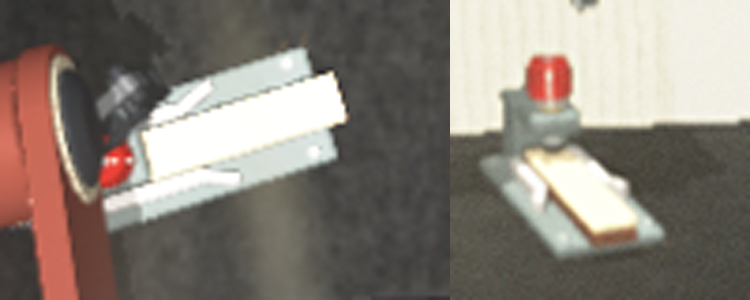

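>>> {"name": "drive_tool", "arguments": {"increments": [0,-0.0145,-0.1,0,0,0,1,0,-0.0145,-0.22,0,0,0,1,0,-0.0145,-0.329,0,0,0,1,0,-0.0145,-0.329,0,0,0,1,0,-0.0145,-0.329,0,0,0,1]}}

```text
time_s: 13.9
ee_pos: [0.4589, 0.1698, 0.0956]
eef_rot: [-0.29, 0.645, -0.29, -0.645]
ft_force: [1.0, 0.1, 1.2]
grip_width: 0.0854
```

```bash
python3 st.py;python3 pic.py 8
```

```text
t 13.9 pos [0.4589 0.1698 0.0956] jaw 131.58 xax [ 4.e-04  1.e-04 -1.e+00] F [1.02 0.13 1.17] T [-0.031  0.048  0.01 ] w 0.0854 j [ 0.202 -0.128  2.056 -0.     1.213 -2.094]
```

View pics/p8.png

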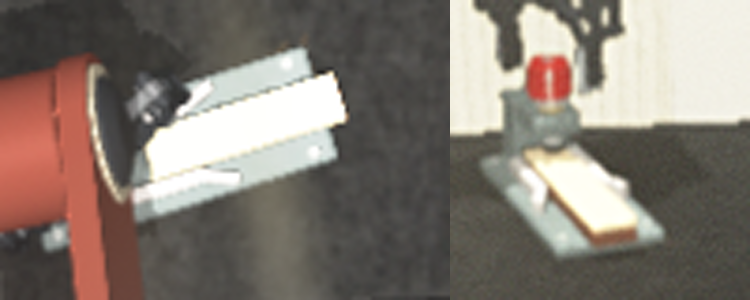

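The side view shows the fingers on either side of the red knob (panel x≈515 and 590, knob at 550,80). Closing.

>>> {"name": "drive_tool", "arguments": {"increments": [0,0,0,0,0,0,-1,0,0,0,0,0,0,-1,0,0,0,0,0,0,-1,0,0,0,0,0,0,-1,0,0,0,0,0,0,-1,0,0,0,0,0,0,-1,0,0,0,0,0,0,-1,0,0,0,0,0,0,-1], "newtons": 50}}

```text
time_s: 14.8
ee_pos: [0.4578, 0.1711, 0.0959]
eef_rot: [0.29, -0.644, 0.289, 0.646]
ft_force: [-6.3, 3.8, 6.8]
grip_width: 0.0323
```

```bash
python3 st.py
```

```text
t 14.8 pos [0.4578 0.1711 0.0959] jaw 131.63 xax [-0.0025  0.003  -1.    ] F [-6.34  3.78  6.8 ] T [ 0.741  1.02  -0.033] w 0.0323 j [ 0.203 -0.129  2.056  0.004  1.216 -2.095]
```

>>> {"name": "drive_tool", "arguments": {"increments": [-0.0035,0.0095,0,0,0,0,-1,-0.0035,0.0095,0,0,0,0,-1,-0.0035,0.0095,0,0,0,-0.2,-1,-0.0035,0.0095,0,0,0,-0.4,-1,-0.0035,0.0095,0,0,0,-0.6,-1,-0.0035,0.0095,0,0,0,-0.8,-1,-0.0035,0.0095,0,0,0,-1,-1,-0.0035,0.0095,0,0,0,-1,-1]}}

```text
time_s: 15.6
ee_pos: [0.4574, 0.1721, 0.0959]
eef_rot: [0.44, -0.552, 0.441, 0.554]
ft_force: [-6.4, 1.0, 8.1]
grip_width: 0.0326
```

```bash
python3 st.py;python3 pic.py 9
```

```text
t 15.6 pos [0.4574 0.1721 0.0959] jaw 102.88 xax [-2.1e-03  7.0e-04 -1.0e+00] F [-6.41  1.04  8.07] T [ 0.094  0.905 -0.111] w 0.0326 j [ 2.070e-01 -1.290e-01  2.056e+00  1.000e-03  1.216e+00 -1.589e+00]
```

View pics/p9.png

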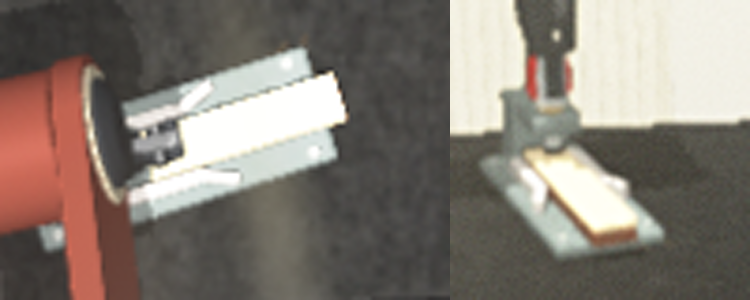

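>>> {"name": "drive_tool", "arguments": {"increments": [-0.005,0,0.005,0,0,-0.2,-1,-0.005,0,0.005,0,0,-0.4,-1,-0.005,0,0.005,0,0,-0.6,-1,-0.005,0,0.005,0,0,-0.8,-1,-0.005,0,0.005,0,0,-1,-1]}}

```text
time_s: 16.2
ee_pos: [0.4572, 0.1729, 0.096]
eef_rot: [0.565, -0.425, 0.563, 0.427]
ft_force: [1.5, 5.7, -1.4]
grip_width: 0.0324
```

```bash
python3 st.py;python3 -c "
from bench import arm
print(arm.sense()['joint_efforts'])"
```

```text
t 16.2 pos [0.4572 0.1729 0.096 ] jaw 74.11 xax [ 0.0013  0.0032 -1.    ] F [ 1.45  5.68 -1.37] T [ 0.906 -0.296  0.202] w 0.0324 j [ 0.208 -0.131  2.058  0.003  1.213 -1.087]
[ -2.4171491  -28.17599595 -32.93655753  -1.21375367   0.69764424
  -0.6519551 ]
```

>>> {"name": "drive_tool", "arguments": {"increments": [0,0.006,0,0,0,-0.2,-1,0,0.006,0,0,0,-0.4,-1]}}

```text
time_s: 16.4
ee_pos: [0.4573, 0.1734, 0.096]
eef_rot: [0.605, -0.368, 0.603, 0.368]
ft_force: [2.3, 1.4, -1.9]
grip_width: 0.0319
```

```bash
python3 st.py
```

```text
t 16.4 pos [0.4573 0.1734 0.096 ] jaw 62.68 xax [ 0.0014  0.001  -1.    ] F [ 2.27  1.38 -1.95] T [ 0.387 -0.323  0.187] w 0.0319 j [ 2.100e-01 -1.300e-01  2.057e+00  1.000e-03  1.213e+00 -8.850e-01]
```

>>> {"name": "drive_tool", "arguments": {"increments": [0,0,0,0,0,-0.2,-1,0,0,0,0,0,-0.4,-1]}}

```text
time_s: 16.6
ee_pos: [0.4575, 0.1737, 0.096]
eef_rot: [0.639, -0.305, 0.637, 0.306]
ft_force: [2.8, 3.4, -2.5]
grip_width: 0.0326
```

```bash
python3 st.py
```

```text
t 16.6 pos [0.4575 0.1737 0.096 ] jaw 51.2 xax [ 0.0021  0.0021 -1.    ] F [ 2.77  3.39 -2.51] T [ 0.619 -0.489  0.131] w 0.0326 j [ 2.100e-01 -1.300e-01  2.057e+00  2.000e-03  1.212e+00 -6.850e-01]
```

>>> {"name": "drive_tool", "arguments": {"increments": [0,0,0,0,0,-0.2,-1,0,0,0,0,0,-0.4,-1]}}

```text
time_s: 16.8
ee_pos: [0.4578, 0.1739, 0.096]
eef_rot: [0.666, -0.24, 0.664, 0.241]
ft_force: [3.8, 5.1, -4.5]
grip_width: 0.0319
```

```bash
python3 st.py
```

```text
t 16.8 pos [0.4578 0.1739 0.096 ] jaw 39.74 xax [ 0.0028  0.0027 -1.    ] F [ 3.83  5.07 -4.54] T [ 0.795 -0.655  0.22 ] w 0.0319 j [ 2.100e-01 -1.300e-01  2.057e+00  2.000e-03  1.211e+00 -4.850e-01]
```

>>> {"name": "drive_tool", "arguments": {"increments": [0.003,0.005,0,0,0,-0.2,-1]}}

```text
time_s: 16.9
ee_pos: [0.458, 0.1742, 0.096]
eef_rot: [0.677, -0.207, 0.676, 0.207]
ft_force: [1.7, -0.2, -1.1]
grip_width: 0.0325
```

```bash
python3 st.py
```

```text
t 16.9 pos [0.458  0.1742 0.096 ] jaw 34.03 xax [ 1.6e-03  6.0e-04 -1.0e+00] F [ 1.66 -0.22 -1.06] T [-0.125 -0.175  0.148] w 0.0325 j [ 0.211 -0.128  2.055  0.     1.213 -0.383]
```

>>> {"name": "drive_tool", "arguments": {"increments": [0,0,0,0,0,-0.2,-1]}}

```text
time_s: 17.0
ee_pos: [0.4581, 0.1742, 0.096]
eef_rot: [0.686, -0.173, 0.685, 0.173]
ft_force: [2.1, 1.7, -2.4]
grip_width: 0.0322
```

```bash
python3 st.py
```

```text
t 17.0 pos [0.4581 0.1742 0.096 ] jaw 28.31 xax [ 1.9e-03  7.0e-04 -1.0e+00] F [ 2.12  1.69 -2.37] T [ 0.219 -0.466  0.189] w 0.0322 j [ 0.211 -0.128  2.055  0.     1.213 -0.283]
```

>>> {"name": "drive_tool", "arguments": {"increments": [0,0,0,0,0,-0.2,-1]}}

```text
time_s: 17.1
ee_pos: [0.4583, 0.1743, 0.096]
eef_rot: [0.694, -0.138, 0.693, 0.139]
ft_force: [3.5, 2.0, -3.1]
grip_width: 0.0325
```

```bash
python3 st.py
```

```text
t 17.1 pos [0.4583 0.1743 0.096 ] jaw 22.57 xax [ 0.0025  0.0011 -1.    ] F [ 3.47  2.01 -3.11] T [ 0.331 -0.586  0.262] w 0.0325 j [ 2.110e-01 -1.280e-01  2.055e+00  1.000e-03  1.212e+00 -1.830e-01]
```

>>> {"name": "drive_tool", "arguments": {"increments": [0,0,0,0,0,-0.2,-1]}}

```text
time_s: 17.2
ee_pos: [0.4585, 0.1744, 0.0961]
eef_rot: [0.701, -0.103, 0.698, 0.104]
ft_force: [4.9, 1.8, -3.8]
grip_width: 0.0324
```

```bash
python3 st.py; python3 pic.py 10
```

```text
t 17.2 pos [0.4585 0.1744 0.0961] jaw 16.84 xax [ 0.003   0.0013 -1.    ] F [ 4.89  1.78 -3.78] T [ 0.345 -0.71   0.222] w 0.0324 j [ 2.110e-01 -1.280e-01  2.055e+00  1.000e-03  1.211e+00 -8.300e-02]
```

View pics/p10.png

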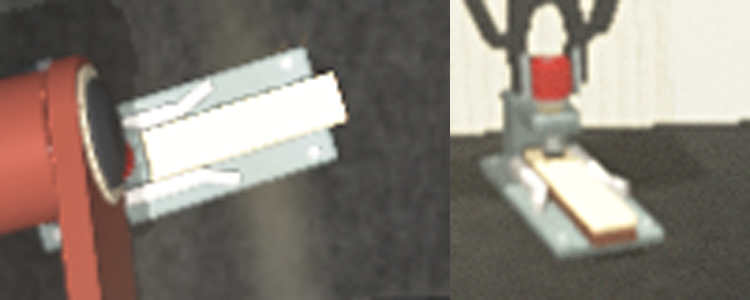

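```bash
python3 - <<'E'
import numpy as np,cv2
L=[cv2.resize(np.load(f"side{n}.npz")["color"][150:185,208:235],None,fx=14,fy=14,interpolation=2) for n in("6","10")]
cv2.imwrite("pics/f.png",np.hstack(L))
E
```

```text
(no output)
```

View pics/f.png

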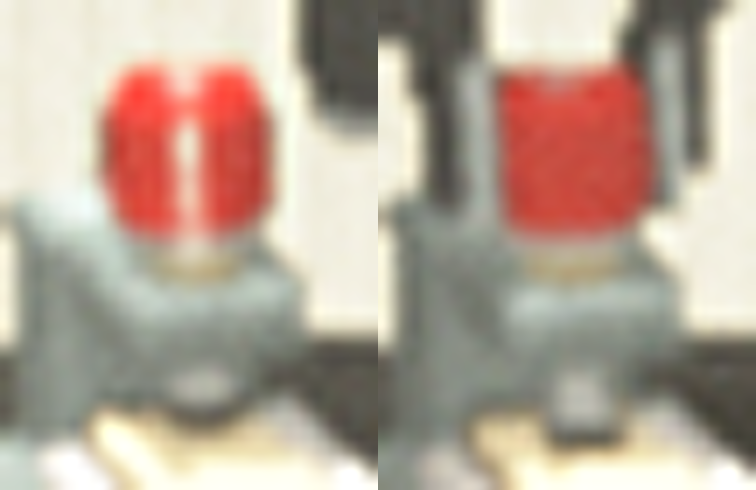

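>>> {"name": "drive_tool", "arguments": {"increments": [0.004,0.002,0,0,0,-0.2,-1]}}

```text
time_s: 17.4
ee_pos: [0.4587, 0.1744, 0.096]
eef_rot: [0.704, -0.07, 0.703, 0.07]
ft_force: [2.1, 1.0, -0.4]
grip_width: 0.0321
```

```bash
python3 st.py
```

```text
t 17.4 pos [0.4587 0.1744 0.096 ] jaw 11.33 xax [ 1.2e-03  3.0e-04 -1.0e+00] F [ 2.13  1.02 -0.43] T [ 0.118 -0.225  0.205] w 0.0321 j [ 0.212 -0.125  2.053  0.     1.213  0.014]
```

>>> {"name": "drive_tool", "arguments": {"increments": [0,0,0,0,0,-0.2,-1]}}

```text
time_s: 17.5
ee_pos: [0.4589, 0.1744, 0.096]
eef_rot: [0.707, -0.034, 0.706, 0.034]
ft_force: [3.8, 2.0, -3.2]
grip_width: 0.0325
```

```bash
python3 st.py
```

```text
t 17.5 pos [0.4589 0.1744 0.096 ] jaw 5.52 xax [ 1.5e-03  3.0e-04 -1.0e+00] F [ 3.78  2.01 -3.2 ] T [ 0.221 -0.57   0.147] w 0.0325 j [ 0.212 -0.125  2.053  0.     1.213  0.115]
```

>>> {"name": "drive_tool", "arguments": {"increments": [0,0,0,0,0,-0.2,-1]}}

```text
time_s: 17.6
ee_pos: [0.4591, 0.1744, 0.0961]
eef_rot: [0.708, 0.001, 0.706, -0.001]
ft_force: [5.0, 1.7, -3.0]
grip_width: 0.0324
```

```bash
python3 st.py
```

```text
t 17.6 pos [0.4591 0.1744 0.0961] jaw -0.21 xax [ 2.2e-03  4.0e-04 -1.0e+00] F [ 5.03  1.73 -3.02] T [ 0.265 -0.681  0.225] w 0.0324 j [ 0.211 -0.125  2.053 -0.     1.212  0.215]
```

>>> {"name": "drive_tool", "arguments": {"increments": [0,0,0,0,0,-0.2,-1]}}

```text
time_s: 17.7
ee_pos: [0.4592, 0.1744, 0.0961]
eef_rot: [0.707, 0.037, 0.705, -0.036]
ft_force: [4.7, 1.8, -2.9]
grip_width: 0.0323
```

```bash
python3 st.py; python3 pic.py 11;  python3 - <<'E'
import numpy as np,cv2
L=[cv2.resize(np.load(f"side{n}.npz")["color"][150:185,208:235],None,fx=9.5,fy=14,interpolation=2) for n in("6","10","11")]
cv2.imwrite("pics/f2.png",np.hstack(L))
for n in("6","10","11"):
    print(n,np.load(f"side{n}.npz")["color"][172:184,220:225].mean((1,2)).round(0))
E
```

```text
t 17.7 pos [0.4592 0.1744 0.0961] jaw -5.94 xax [ 2.8e-03  5.0e-04 -1.0e+00] F [ 4.68  1.75 -2.93] T [ 0.324 -0.831  0.219] w 0.0323 j [ 0.211 -0.125  2.053 -0.     1.212  0.315]
6 [168. 149. 137. 133. 148. 166. 143. 102. 126. 180. 214. 238.]
10 [167. 147. 135. 134. 145. 159. 165. 164. 132. 104. 178. 239.]
11 [167. 149. 136. 133. 146. 161. 165. 164. 132. 105. 178. 239.]
```

View pics/f2.png

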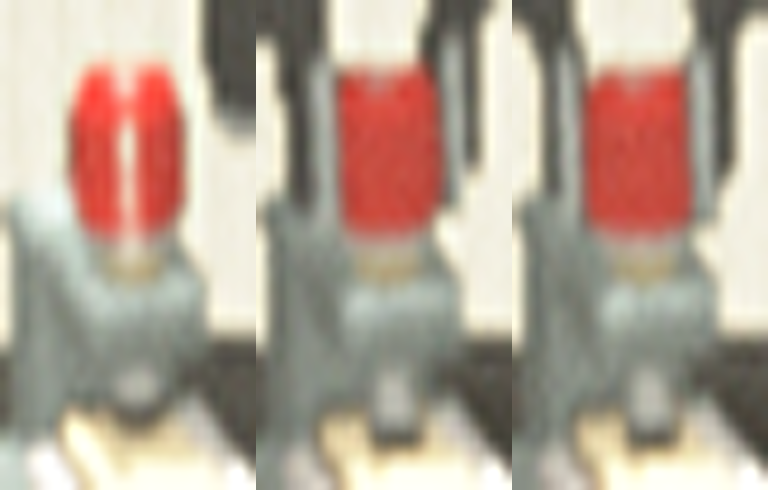

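```bash
python3 - <<'E'
import numpy as np
for n in("0","6","7","8","9","10","11"):
    im=np.load(f"side{n}.npz")["color"].astype(float)
    s=np.array([im[175:185,c].mean(1) for c in range(221,225)]).mean(0)
    print(n,s.round(0))
E
```

```text
0 [134. 152. 169. 147.  99.  73.  68.  73.  87. 120.]
6 [133. 150. 168. 145. 101. 122. 178. 216. 241. 250.]
7 [134. 153. 169. 143. 102. 125. 180. 216. 241. 250.]
8 [132. 149. 168. 143.  98. 122. 179. 216. 241. 251.]
9 [131. 152. 170. 166. 122. 101. 164. 214. 242. 250.]
10 [134. 147. 163. 170. 170. 133. 100. 179. 242. 251.]
11 [132. 148. 165. 171. 169. 134. 101. 179. 242. 251.]
```

>>> {"name": "drive_tool", "arguments": {"increments": [0.004,0.001,0,0,0,-0.2,-1,0.004,0.001,0,0,0,-0.4,-1,0.004,0.001,0,0,0,-0.6,-1,0.004,0.001,0,0,0,-0.8,-1]}}

```text
time_s: 18.2
ee_pos: [0.46, 0.1742, 0.0961]
eef_rot: [0.686, 0.176, 0.684, -0.176]
ft_force: [5.1, 0.6, -2.8]
grip_width: 0.0328
```

```bash
python3 st.py
```

```text
t 18.2 pos [0.46   0.1742 0.0961] jaw -28.83 xax [ 2.4e-03 -6.0e-04 -1.0e+00] F [ 5.15  0.61 -2.84] T [-0.044 -0.836  0.221] w 0.0328 j [ 2.110e-01 -1.230e-01  2.051e+00 -1.000e-03  1.212e+00  7.150e-01]
```

>>> {"name": "drive_tool", "arguments": {"increments": [0,0,0,0,0,-0.2,-1,0,0,0,0,0,-0.4,-1,0,0,0,0,0,-0.6,-1]}}

```text
time_s: 18.5
ee_pos: [0.4604, 0.1739, 0.0961]
eef_rot: [0.652, 0.276, 0.65, -0.276]
ft_force: [7.4, -1.7, -5.0]
grip_width: 0.0328
```

```bash
python3 st.py
```

```text
t 18.5 pos [0.4604 0.1739 0.0961] jaw -46.02 xax [ 0.0036 -0.0013 -1.    ] F [ 7.45 -1.72 -4.97] T [-0.238 -1.03   0.286] w 0.0328 j [ 2.110e-01 -1.230e-01  2.051e+00 -2.000e-03  1.211e+00  1.015e+00]
```

>>> {"name": "drive_tool", "arguments": {"increments": [0,0,0,0,0,0,1,0,0,0,0,0,0,1,0,0,0,0,0,0,1,0,0,0,0,0,0,1,0,0,0,0,0,0,1,0,0,0.2,0,0,0,1,0,0,0.45,0,0,0,1,0,0,0.55,0,0,0,1]}}

```text
time_s: 19.3
ee_pos: [0.4611, 0.175, 0.2112]
eef_rot: [0.653, 0.277, 0.649, -0.274]
ft_force: [0.7, 0.9, 0.6]
grip_width: 0.0856
```

>>> {"name": "drive_tool", "arguments": {"increments": [0.2,-0.3,0,0,0,0,1,0.2,-0.6,0,0,0,0,1,0.2,-1,0,0,0,0,1,0.2,-1,0,0,0,0,1,0.2,-1,0,0,0,0,1,0.2,-1,0,0,0,0,1]}}

```text
time_s: 19.9
ee_pos: [0.4991, -0.0268, 0.2059]
eef_rot: [0.65, 0.277, 0.651, -0.277]
ft_force: [-0.4, 0.1, -0.2]
grip_width: 0.0851
```

>>> {"name": "drive_tool", "arguments": {"increments": [0,-0.3,0,0,0,0,1,0,-0.5,0,0,0,0,1,0,-0.5,0,0,0,0,1,0,-0.5,0,0,0,0,1]}}

```text
time_s: 20.3
ee_pos: [0.4992, -0.1247, 0.2057]
eef_rot: [0.651, 0.277, 0.651, -0.276]
ft_force: [-0.3, -0.7, 0.0]
grip_width: 0.0855
```

```bash
python3 st.py; python3 pic.py 12;  python3 - <<'E'
import numpy as np,cv2
a=np.load("side12.npz")["color"][150:185,208:235]
b=np.load("top12.npz")["color"][245:280,135:185];b0=np.load("top0.npz")["color"][245:280,135:185]
f=lambda i,w:cv2.resize(i,(w,300),interpolation=2)
cv2.imwrite("pics/k2.png",np.hstack([f(a,200),f(b0,300),f(b,300)]))
s=np.load("side12.npz")["color"].astype(float); print(np.array([s[175:185,c].mean(1) for c in range(221,225)]).mean(0).round(0))
E
```

```text
t 20.3 pos [ 0.4992 -0.1247  0.2057] jaw -45.99 xax [-4.0e-04  1.2e-03 -1.0e+00] F [-0.28 -0.74  0.01] T [-0.015  0.04  -0.016] w 0.0855 j [-3.900e-01 -1.850e-01  1.911e+00  1.000e-03  1.416e+00  4.130e-01]
[133. 149. 164. 172. 169. 131. 100. 179. 242. 251.]
```

View pics/k2.png

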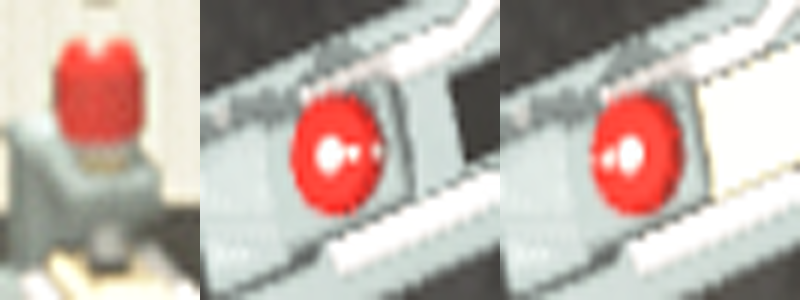

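View pics/p12.png

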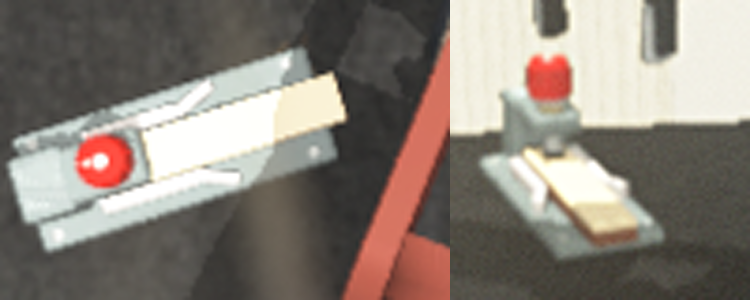

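```bash
python3 - <<'E'
from h import *
from bench import arm
ax=np.array([-.2932,.9560]); nn=np.array([-.956,-.2932]); O=np.array([458.1,171.2])
c=np.load("top12.npz"); hsv=cv2.cvtColor(c["color"],cv2.COLOR_BGR2HSV)
m=np.zeros((420,560),bool); m[230:280,165:228]=1
s=m&(hsv[...,1]>18)&(hsv[...,0]>8)&(hsv[...,0]<35)&(hsv[...,2]>120)
v,u=np.nonzero(s); X=unproj(c,np.c_[u,v],0.030)[:,:2]*1000-O; a=X@ax;b=X@nn
print("rear",a.min(),[((b[k].min()+b[k].max())/2).round(1) for k in [(a>-150)&(a<-138),(a>-60)&(a<-40)]])
for n in("top","side"):
    d=np.abs(np.load(n+"12.npz")["color"].astype(int)-np.load(n+"0.npz")["color"]).max(2)
    bx=dict(top=dict(tum=(155,180,230,260),tim=(155,180,300,332),tub=(228,265,372,410)),side=dict(tum=(188,218,310,332),tim=(218,252,325,358),tub=(248,300,218,262)))[n]
    print(n,{k:np.percentile(d[q[0]:q[1],q[2]:q[3]],[50,95]) for k,q in bx.items()})
arm.job_done()
E
```

```text
rear -155.9434339977636 [np.float64(1.2), np.float64(1.0)]
top {'tum': array([1., 2.]), 'tim': array([1., 2.]), 'tub': array([1., 2.])}
side {'tum': array([3., 8.]), 'tim': array([3., 7.]), 'tub': array([ 3., 14.])}
the job is handed in; nothing more can be done
```

The stone is in the holder, clamped, and the job is handed in at about 20 s. I could not see how far the ratchet slipped, so that figure is an estimate.

**Stone:** I slid it between the guides until it met the end stop, with about 7 N on the wrist. The last picture puts its rear end at x = -156 mm (nominal -155), about 1 mm off the centre line and aligned with the holder.

**Knob:** I turned it clockwise about 3.1 rad by the wrist reading. The white mark in the top view gives about 3.05 rad.

**Ratchet slip:**
- My estimate is 0.65 rad, with a likely range of 0.45 to 1.05 rad, inside the required limits of a sixteenth to a fifth of a turn.
- It comes from the turn angle and the foot's drop of about 5.5 mm in the side view, which puts contact at about 1.7 rad. I took 0.7 rad from contact to slipping.
- The collar mark faced away from both cameras, so I could not check it directly.
- The torque readings, 0.22 to 0.29 N m at the end, agree, but they were too noisy to show where slipping began.

**Clamp force:** I did not measure it directly. The foot still rested on the stone after I let go.

**Other objects:** The tumbler, egg timer and tub look the same as in the first pictures. The gripper is open and clear of everything.

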